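# Lift a cover plate out of its channel and box it

## Task

Slide the lifter's blade under the aluminium cover plate that lies in the dark open-ended channel, pushing it gently, without ramming, until its stop holds it and the blade slips under; lift the plate out on the blade and leave it lying across the two strips of the steel stand with the lifter drawn out from under it. Lay the lifter down flat on the bench, take the plate off the stand by its long edges with the gripper, and lay it flat, right way up, in the open cardboard carton without dropping it. Leave the other parts on the bench where they are.

Things in the scene. Friction and masses are not known exactly. Their poses are not given: they have to be found in the camera images.
- cover: flat aluminium plate, x 120 mm, y 62, 6 thick, about 0.15 kg, ribbed panel and four screw heads on top. Origin: centre of underside, z up. Both ends bevelled below: underside rises from 0 at |x| = 40 mm to 3.5 at 60, so a blade scraping the floor gets under once the plate is stopped. Lies loose in the channel, lower than its walls, 4 mm play each side: no room for fingers.
- channel: fixed dark steel channel, x 220 mm, y 82, open ends. Origin: centre of underside. Floor 4 thick, 70 wide inside, side walls 6 thick, 16 above the bench. The blade enters at -x, moving along +x. A fixed stop block spans the inside beyond the plate; its place is not given: the plate slides 3 to 71 mm before it is stopped, and only then does the blade slip under. Feel for it.
- stand: fixed steel stand: base 110 x 58 x 6 mm, two upright strips along its x, 110 long, 6 thick, 46 apart (inner faces y = +-23, outer +-29), tops 45 above the bench: the plate lies lengthwise on both. The gap is open at both ends, so the blade can sink between the strips and be drawn out towards -x. Origin: centre of underside.
- lifter: spatula-like lifter, 233 mm, 0.2 kg, lies and balances flat on its blade. Origin in the plane of the blade's underside, below the grip point; x towards the tip, z up. Steel blade 32 wide, 2 thick, x = 53 to 165 mm; at its heel (x 53 to 59) a crossbar 26 wide, 12 high meets the plate's end at full depth. Neck rises to a level dark wooden handle: x -68 to 32, 20 wide, 28 to 52 high.
- lifter_grip (a point): point in the handle's middle at the lifter's x = 0, 40 mm above the blade's underside: pinch across the handle here, from above, about 80 N or more so that it does not pivot
- lifter_tip (a point): middle of the blade's front edge, at its underside (lifter x = 165 mm)
- carton: fixed open-topped cardboard carton, 170 mm long (x), 140 mm wide (y), 45 mm high, walls and floor 5 mm thick. Origin at the centre of its underside. The plate lies in it with its length along the carton's length, leaving room for the fingers.
- float_bowl: bystander: aluminium carburettor bowl, 68 mm round, 52 mm high; origin at the centre of its underside
- bearing: bystander: steel bearing ring, 72 mm across, 18 mm high, lying flat; origin at the centre of its underside
- grease_jar: bystander: jar with black lid, 64 mm across, 75 mm high; origin at the centre of its underside
- brake_pad: bystander: dark brake pad, 75 x 42 x 13 mm, lying flat; origin at the centre of its underside
- sprocket: bystander: flat steel sprocket blank, 96 mm across, 16 mm high at its hub; origin at the centre of its underside
- piston: bystander: aluminium piston, 72 mm across, 60 mm high; origin at the centre of its underside

How it is judged:
By the outcome, as a careful person would: the job done as asked, in the order asked, and still so for the second after the job is handed in, with the robot touching nothing.
It also fails if it takes over 64 s, if anything falls off the work surface, if the arm or the gripper's body presses on something with over 40 N, if the wrist force passes 120 N, or if a joint passes its speed limit or range.

## Robot

A 6-joint arm with a two-finger parallel gripper is mounted at the origin on the work surface. World frame = base frame: x ahead of the robot, y to its left, z up, the work surface at z = 0. Lengths are in m, angles in rad, forces in N, time in s.
With the tool pointing down it reaches from about 0.3 to 0.775 m from the base axis. Payload 14.6 kg.
Tool frame: the origin (TCP) lies midway between the tips of the shut fingers; the grasp point (between the pads) lies 19 mm behind it (r.grip_depth is the distance from the TCP to the grasp point, in m); z points along the fingers, y is the direction in which the jaws open and shut (so a half turn about z gives the same grasp; the last joint's range is limited). The gripper opens to 85 mm and grips with 20 to 120 N. Pads are 22 mm wide; open, the fingers measure 114 mm over their backs; the gripper's body (76 mm by 85 mm) begins 54 mm behind the grasp point. The pads swing forward as they close: fully open they stand 13 mm farther back than shut.
Start: joints at [-1.271, 0.3, 1.521, -0, 1.321, -0.067], TCP at [0.197, -0.513, 0.231] pointing down, gripper open.
Joint ranges: [-3.03, 3.03], [-0.79, 2.21], [0.23, 2.52], [-1.04, 4.18], [0, 3.07], [-2.55, 2.55]. Speed limits (rad/s): [2.22, 2.22, 2.57, 3.14, 3.14, 3.14].

## Interface

Orientations are given as a unit quaternion [w, x, y, z].
In Python, from station import sensors, vision, finish_job, finder, r gives the robot as it stands.
- The arm moves only by the tool servo_tool, never from a script. Its argument "deltas" is a list of rows, each a list of 3 entries, a list of its own where there are three numbers: the shift along the tool's x, y, z in units of 0.06 m (1.0 is 0.06 m), then the turn, a rotation vector about the tool's x, y, z in units of 90 degrees (1.0 is 90 degrees), then the opening, from 0 (shut) to 1 (fully open). A call has 1 to 5 rows; each row shifts and turns the pose as measured when the row begins, along the tool's axes as they then stand; what a row does not reach is not made up. A row lasts 1/8 s, in which the tool goes at most 62.5 mm and 10.7 degrees, less where a joint would pass 70% of its speed; a pose out of reach is approached as far as the arm can. A call with a number of a shift or a turn outside -1 to 1 is refused whole. A call with a gripper value outside its range is refused whole. The fingers move at their own pace and stop on an object; the grip force is fixed at half the most. Time passes only in rows, so rows that do not move let the fingers close. It gives the time, the measured TCP pose, the force and the opening at its end, in the units of the state.
- sensors.get_state(): the state, without advancing time (a new reading comes with each control period).
- vision.grab_frame(name): name is "scene" or "top"; returns a dict with "frame" (400x640x3 uint8, red, green, blue), "fovy" (degrees; the focal length in pixels is half the picture's height over the tangent of half this angle, whatever the lens; pixels are square), "cx", "cy" (the principal point, pixels), "origin" and "attitude" of the camera in the world. Camera axes: x right, y up, looking along -z (the intrinsics and any distortion apply to the point x, -y, -z); pixel columns grow to the right and rows downward; lengths in m; the calibration is good to about 2 mm. A picture is of the moment at which its call begins. There is no depth.
- finish_job(): hands the job in, once; it reports no verdict.
Trained networks look in a picture, given as the dict that the camera call returned (one of the last four; its "shot" number tells which), for a name from the list of things; names that differ only in an ending like _2 or _b are one class to them, and where a whole thing is asked for, a point or a joint stands for the part that bears it (a point fixed in the world has none). Each returns a list of dicts, best first, with "score" (0 to 1); they miss things now and then, are a little off and sometimes report something else, mostly with a low value. They report only what shows in the picture. A call takes as long as a camera call.
- finder.recognise(picture, query): "xy" ([column, row] in pixels, amid what is visible of it).
- finder.cut_out(picture, query): "mask" (400x640 bool, what is visible of it) and "xy" ([column, row] in pixels, amid what is visible of it).
- finder.pinpoint(picture, query): "xy" ([column, row] in pixels: a listed point, or the origin of a listed thing).
The state is a dict: "clock": time; "qpos": joint angles; "joint_velocities": joint speeds; "joint_torque": joint torques, N m; "tcp_pos": TCP position; "eef_rot": TCP orientation; "wrist_force": force on the tool from outside, world axes, zero at the start; "torque": the same for the moment, N m; "width": finger opening in m.
Only numpy, scipy, OpenCV 4.12 (cv2) and the standard library are available. Lean on these libraries where they do the work, as an engineer would, in place of code of your own. Each camera call takes 0.05 s, during which the arm holds its last target. There are 200 camera calls.

## Working session

There is one attempt and no reset: what is moved stays moved. The work goes in short steps, Python scripts to look and compute and a tool call to move; the robot and the scene stay as the last step left them, time stands still between calls to the robot, and variables do not carry over. Pictures are saved under pics/ and viewed, about 8 in all and at most 12, crops included, and the job is handed in when it is done.

Besides the shell and the picture viewer there is one more tool, called after ">>>" in YAML: its name, and indented under it one key for each argument. servo_tool: Moves the arm, as the interface text tells. Its arguments: {"type":"object","properties":{"deltas":{"type":"array"}},"required":["deltas"]}

```bash
ls; mkdir -p pics
cat > h.py <<'E'
import numpy as np, cv2
from scipy.spatial.transform import Rotation as R
from station import sensors, vision, finish_job, finder, r
def rot(a):
    a=np.array(a,float)
    return a if a.shape==(3,3) else R.from_quat(a[[1,2,3,0]]).as_matrix()
def ray(p,xy):
    f=200/np.tan(np.radians(p['fovy'])/2)
    d=rot(p['attitude'])@np.array([(xy[0]-p['cx'])/f,-(xy[1]-p['cy'])/f,-1])
    return np.array(p['origin'],float),d
def at_z(p,xy,z):
    o,d=ray(p,xy); return o+d*(z-o[2])/d[2]
def proj(p,P):
    f=200/np.tan(np.radians(p['fovy'])/2)
    c=(np.atleast_2d(P)-np.array(p['origin']))@rot(p['attitude'])
    return np.c_[p['cx']-f*c[:,0]/c[:,2], p['cy']+f*c[:,1]/c[:,2]]
def tri(pa,xa,pb,xb):
    o1,d1=ray(pa,xa);o2,d2=ray(pb,xb)
    A=np.c_[d1,-d2]; s=np.linalg.lstsq(A,o2-o1,rcond=None)[0]
    return (o1+d1*s[0]+o2+d2*s[1])/2, np.linalg.norm(o1+d1*s[0]-o2-d2*s[1])
E
python3 - <<'E'
from h import *
ps={n:vision.grab_frame(n) for n in("top","scene")}
for n,p in ps.items():
    cv2.imwrite(f'pics/{n}0.png',p['frame'][:,:,::-1])
    print(n,{k:v for k,v in p.items() if k not in('frame',)})
N=['cover','channel','stand','lifter','lifter_grip','lifter_tip','carton','float_bowl','bearing','grease_jar','brake_pad','sprocket','piston']
for q in N:
    for n,p in ps.items():
        for d in finder.pinpoint(p,q)[:2]:
            print(q,n,np.round(d['xy'],1),round(d['score'],2),np.round(at_z(p,d['xy'],0)[:2],3))
print(sensors.get_state())
E
```

```text
pics
top {'fovy': 56.38405864544255, 'cx': 319.34639055018164, 'cy': 189.95618236497376, 'origin': array([ 0.40713254, -0.0918355 ,  0.91399531]), 'attitude': array([-0.70129127, -0.06190425,  0.05730383,  0.70786629]), 'shot': 1}
scene {'fovy': 55.94739243476982, 'cx': 322.9690626484511, 'cy': 195.07823532437004, 'origin': array([ 1.02359665, -0.61840779,  0.62010071]), 'attitude': array([0.83215194, 0.41462843, 0.16105617, 0.33116057]), 'shot': 2}
cover top [213.8 233.2] 0.67 [0.458 0.172]
cover scene [365.4 160.7] 0.76 [0.441 0.2  ]
channel top [192.9 233. ] 0.94 [0.459 0.223]
channel top [271.5 273. ] 0.64 [0.362 0.03 ]
channel scene [373.4 161.7] 0.96 [0.463 0.212]
stand top [200.7 167.7] 0.97 [0.623 0.212]
stand top [269.4 271.5] 0.29 [0.366 0.035]
stand scene [414.6 184.8] 0.55 [0.621 0.195]
stand scene [163.4 264.5] 0.46 [ 0.387 -0.443]
lifter top [316.7 209.8] 0.9 [ 0.513 -0.08 ]
lifter scene [313.2 208.5] 0.91 [ 0.488 -0.079]
lifter scene [360.8 267.4] 0.48 [ 0.705 -0.153]
lifter_grip top [318.5 208.8] 0.81 [ 0.516 -0.084]
lifter_grip top [250.8 225.2] 0.29 [0.477 0.082]
li
[... 1045 characters left out ...]
5 [ 0.387 -0.441]
{'clock': 1.4, 'qpos': array([-1.27060988e+00,  2.99923034e-01,  1.52100393e+00, -1.22524185e-05,
        1.32069542e+00, -6.66088167e-02]), 'joint_velocities': array([ 0.00044222, -0.00027519,  0.00015614,  0.0004338 ,  0.00127883,
       -0.00019135]), 'joint_torque': array([-4.29010994e-03, -5.43360794e+01, -3.61985779e+01, -2.87487546e-04,
        6.03251028e-04,  4.33283915e-07]), 'tcp_pos': array([ 0.1972312 , -0.51340906,  0.23126628]), 'eef_rot': array([-1.40727879e-05,  9.83229462e-01,  1.82372764e-01, -7.62735333e-06]), 'wrist_force': array([0.10105449, 0.78564545, 0.31333516]), 'torque': array([ 0.0153402 , -0.01547881, -0.06569687]), 'width': 0.0852331649418397}
```

View top.

Run:
```python
import cv2
a=cv2.imread('pics/top0.png')
cv2.imwrite('pics/t0z.png',cv2.resize(a[60:360,120:520],(800,600),interpolation=cv2.INTER_CUBIC))
```

```text
(no output)
```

View pics/t0z.png

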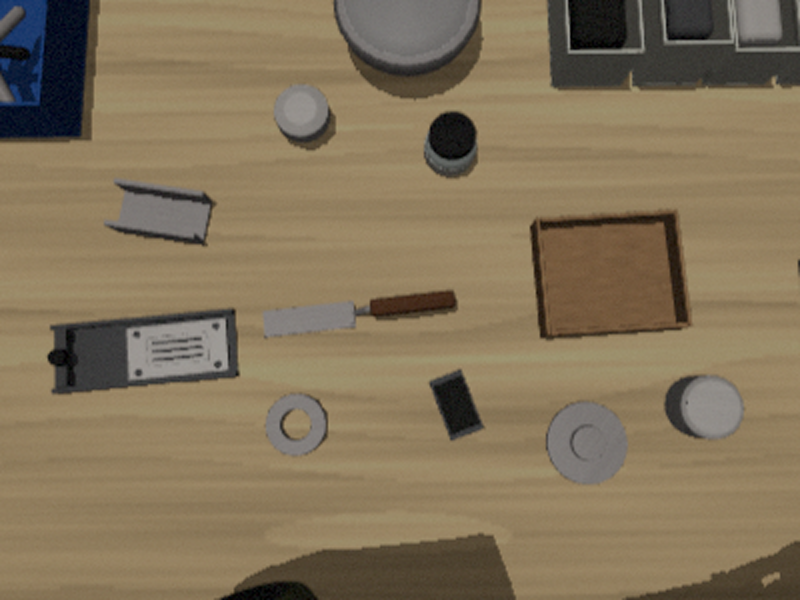

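View pics/scene0.png

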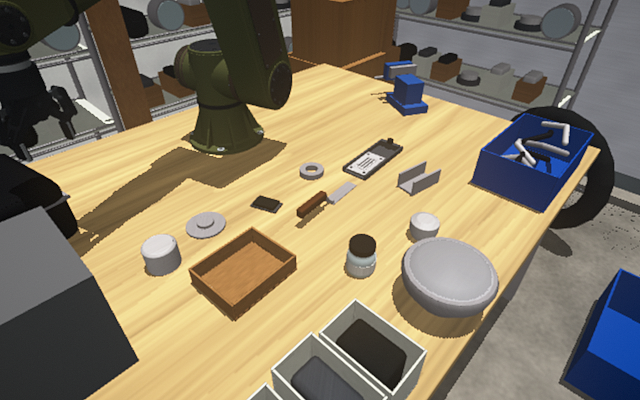

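```bash
cat > fit.py <<'E'
from h import *
from scipy.optimize import minimize
def box(x0,x1,y0,y1,z0,z1): return np.array([[x,y,z] for x in(x0,x1) for y in(y0,y1) for z in(z0,z1)])/1e3
M={'channel':[box(-110,110,-41,41,0,16)],
 'cover':[box(-60,60,-31,31,0,6)],
 'carton':[box(-85,85,-70,70,0,45)],
 'stand':[box(-55,55,-29,29,0,6),box(-55,55,23,29,0,45),box(-55,55,-29,-23,0,45)],
 'lifter':[box(53,165,-16,16,0,2),box(53,59,-13,13,0,12),box(30,56,-5,5,8,38),box(-68,32,-10,10,28,52)]}
K=4
def render(p,name,v,z):
    c,s=np.cos(v[2]),np.sin(v[2]); Rz=np.array([[c,-s,0],[s,c,0],[0,0,1]])
    im=np.zeros((400*K,640*K),np.uint8)
    for b in M[name]:
        q=proj(p,b@Rz.T+[v[0],v[1],z])
        cv2.fillConvexPoly(im,cv2.convexHull(((q+.5)*K-.5).round().astype(np.int32)),1)
    return cv2.resize(im.astype(np.float32),(640,400),interpolation=cv2.INTER_AREA)
def fit(name,ps,masks,v0,z=0.):
    def cost(u):
        v=[v0[0]+u[0]/100,v0[1]+u[1]/100,v0[2]+u[2]/10]
        c=0
        for p,m in zip(ps,masks):
            a=render(p,name,v,z); c+=1-np.minimum(a,m).sum()/np.maximum(a,m).sum()
        return c/len(ps)
    r_=minimize(cost,[0,0,0],method='Nelder-Mead',options=dict(initial_simplex=[[-.5,-.5,-.5],[1,0,0],[0,1,0],[0,0,1]],xatol=.005,fatol=1e-5))
    u=r_.x; return np.array([v0[0]+u[0]/100,v0[1]+u[1]/100,v0[2]+u[2]/10]),r_.fun
def masks(q,ps):
    out=[]
    for p in ps:
        d=finder.cut_out(p,q); out.append(d[0]['mask'].astype(np.float32) if d else None)
    return out
E
python3 - <<'E'
from fit import *
ps=[vision.grab_frame(n) for n in("top","scene")]
G={'channel':(.459,.223,1.5,0),'cover':(.458,.172,1.5,.004),'carton':(.538,-.345,1.6,0),'stand':(.622,.21,1.7,0),'lifter':(.513,-.08,1.5,0)}
import pickle
S={}
for n,g in G.items():
    ms=masks(n,ps); S[n]=ms
    for lab,idx in(('top',[0]),('scene',[1]),('both',[0,1])):
        if any(ms[i] is None for i in idx): print(n,lab,'miss');continue
        v,c=fit(n,[ps[i] for i in idx],[ms[i] for i in idx],g[:3],g[3]); print(n,lab,np.round(v,4),round(np.degrees(v[2]),2),round(c,3))
pickle.dump((ps,S),open('s.pkl','wb'))
E
```

```text
channel top [0.4552 0.22   1.666 ] 95.46 0.516
channel scene [0.4567 0.2143 1.662 ] 95.23 0.529
channel both [0.456  0.2156 1.6635] 95.31 0.526
cover top [0.4564 0.1824 1.6583] 95.01 0.034
cover scene [0.4559 0.1795 1.6561] 94.88 0.128
cover both [0.4561 0.1824 1.6746] 95.95 0.085
carton top [ 0.5414 -0.3377  1.6295] 93.36 0.023
carton scene [ 0.5424 -0.3416  1.6206] 92.86 0.016
carton both [ 0.5416 -0.3403  1.6238] 93.03 0.029
stand top [0.6241 0.2072 1.4016] 80.31 0.039
stand scene [0.6248 0.2021 1.4048] 80.49 0.042
stand both [0.6238 0.2064 1.4006] 80.25 0.06
lifter top [ 0.5041 -0.0828  1.6787] 96.18 0.097
lifter scene [ 0.5053 -0.0877  1.6777] 96.13 0.198
lifter both [ 0.5039 -0.0837  1.6743] 95.93 0.155
```

Run:
```python
from fit import *
import pickle
ps,S=pickle.load(open('s.pkl','rb'))
ch=[np.maximum(a,b) for a,b in zip(S['channel'],S['cover'])]
for lab,idx in(('top',[0]),('scene',[1]),('both',[0,1])):
    v,c=fit('channel',[ps[i] for i in idx],[ch[i] for i in idx],(.457,.217,1.66)); print(lab,np.round(v,4),round(c,3))
for n,v,z in(('channel',v,0),('lifter',(.5045,-.085,1.676),0),('stand',(.624,.2055,1.402),0),('cover',(.456,.181,1.66),.004),('carton',(.5416,-.34,1.625),0)):
    for p in ps:
        a=(render(p,n,v,z)>.5).astype(np.uint8)
        p['frame']=p['frame'].copy(); cv2.drawContours(p['frame'],cv2.findContours(a,0,2)[0],-1,(255,0,0),1)
t=cv2.resize(ps[0]['frame'][130:330,135:480,::-1],None,fx=2.3,fy=2.3,interpolation=cv2.INTER_NEAREST)
cv2.imwrite('pics/ov.png',t)
```

```text
top [0.4554 0.22   1.6701] 0.129
scene [0.4568 0.2161 1.6595] 0.191
both [0.4559 0.2158 1.6591] 0.163
```

View pics/ov.png

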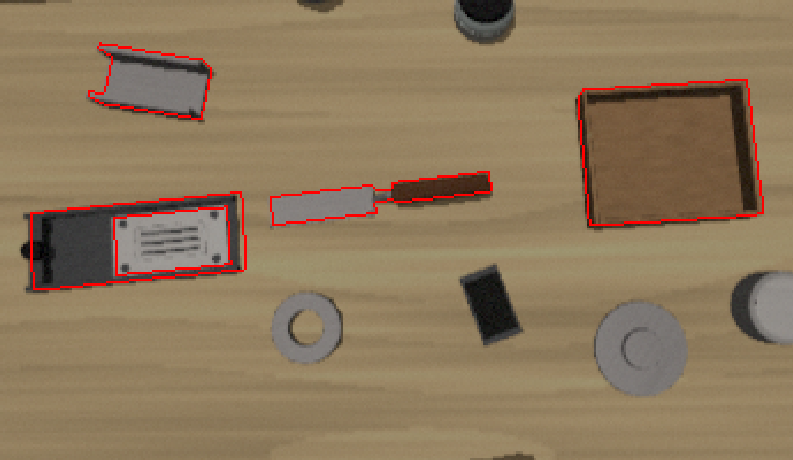

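```bash
cat > plan.py <<'E'
from h import *
import sys
def plan(pos,yaw,n,g,tilt=0,st=None):
    """rows to TCP pos (m), tool x heading yaw deg, tool z down"""
    st=st or sensors.get_state(); p=np.array(st['tcp_pos']);A=rot(st['eef_rot'])
    y=np.radians(yaw);B=np.array([[np.cos(y),np.sin(y),0],[np.sin(y),-np.cos(y),0],[0,0,-1]])@R.from_euler('y',tilt,degrees=True).as_matrix()
    w=R.from_matrix(A.T@B).as_rotvec()
    for i in range(n):
        C=A@R.from_rotvec(w*i/n).as_matrix()
        d=C.T@(np.array(pos)-p)/n
        print([[round(float(x),3) for x in d/.06],[round(float(x),3) for x in w/n/(np.pi/2)],g])
    print('w',np.round(np.degrees(w),2),'clock',round(st['clock'],2),'pos',np.round(p,4),'F',np.round(st['wrist_force'],1))
if __name__=='__main__':
    a=[float(x) for x in sys.argv[1:]]
    plan(a[:3],a[3],int(a[4]),a[5],a[6] if len(a)>6 else 0)
E
python3 plan.py .5028 -.069 .15 96 10 1
```

```text
[[0.741, -0.509, 0.135], [-0.0, -0.0, -0.083], 1.0]
[[0.801, -0.408, 0.135], [-0.0, -0.0, -0.083], 1.0]
[[0.847, -0.3, 0.135], [-0.0, -0.0, -0.083], 1.0]
[[0.879, -0.187, 0.135], [-0.0, -0.0, -0.083], 1.0]
[[0.896, -0.07, 0.135], [-0.0, -0.0, -0.083], 1.0]
[[0.898, 0.047, 0.135], [-0.0, -0.0, -0.083], 1.0]
[[0.884, 0.164, 0.135], [-0.0, -0.0, -0.083], 1.0]
[[0.855, 0.278, 0.135], [-0.0, -0.0, -0.083], 1.0]
[[0.811, 0.387, 0.135], [-0.0, -0.0, -0.083], 1.0]
[[0.754, 0.49, 0.135], [-0.0, -0.0, -0.083], 1.0]
w [ -0.    -0.   -74.98] clock 2.0 pos [ 0.1972 -0.5134  0.2313] F [-0.1  0.8  0.6]
```

>>> servo_tool:
  deltas:
    - [[0.74,-0.51,0.13],[0,0,-0.083],1]
    - [[0.8,-0.41,0.13],[0,0,-0.083],1]
    - [[0.85,-0.3,0.13],[0,0,-0.083],1]
    - [[0.88,-0.19,0.13],[0,0,-0.083],1]
    - [[0.9,-0.07,0.13],[0,0,-0.083],1]

```text
clock: 2.62
tcp_pos: [0.3512, -0.2858, 0.1914]
eef_rot: [0.001, 0.87, 0.494, 0.0]
wrist_force: [0.6, -0.6, 0.1]
width: 0.0853
```

>>> servo_tool:
  deltas:
    - [[0.9,0.05,0.13],[0,0,-0.083],1]
    - [[0.88,0.16,0.13],[0,0,-0.083],1]
    - [[0.85,0.28,0.13],[0,0,-0.083],1]
    - [[0.81,0.39,0.13],[0,0,-0.083],1]
    - [[0.75,0.49,0.13],[0,0,-0.083],1]

```text
clock: 3.25
tcp_pos: [0.5041, -0.0533, 0.1522]
eef_rot: [0.003, 0.657, 0.753, 0.0]
wrist_force: [0.5, -0.2, 0.2]
width: 0.0852
```

```bash
python3 plan.py .5028 -.069 .12 96 3 1
```

```text
[[-0.085, -0.02, 0.179], [0.001, 0.001, 0.007], 1.0]
[[-0.085, -0.019, 0.179], [0.001, 0.001, 0.007], 1.0]
[[-0.086, -0.017, 0.179], [0.001, 0.001, 0.007], 1.0]
w [0.22 0.22 1.79] clock 3.25 pos [ 0.5041 -0.0533  0.1522] F [ 0.5 -0.2  0.2]
```

>>> servo_tool:
  deltas:
    - [[-0.13,-0.03,0.5],[0.002,0.002,0.01],1]
    - [[-0.13,-0.03,0.5],[0,0,0.01],1]
    - [[0,0,0.5],[0,0,0],1]
    - [[0,0,0.5],[0,0,0],1]

```text
clock: 3.75
tcp_pos: [0.5058, -0.066, 0.0303]
eef_rot: [0.002, 0.666, 0.746, 0.001]
wrist_force: [-0.4, 1.0, -0.3]
width: 0.0856
```

```bash
python3 plan.py .5028 -.069 .022 96 1 1
```

```text
[[-0.044, -0.056, 0.139], [0.003, 0.001, 0.005], 1.0]
w [0.3  0.1  0.44] clock 3.75 pos [ 0.5058 -0.066   0.0303] F [-0.4  1.  -0.3]
```

>>> servo_tool:
  deltas:
    - [[-0.04,-0.056,0.14],[0.003,0.001,0.005],1]
    - [[0,0,0],[0,0,0],0]
    - [[0,0,0],[0,0,0],0]
    - [[0,0,0],[0,0,0],0]
    - [[0,0,0],[0,0,0],0]

```text
clock: 4.38
tcp_pos: [0.5033, -0.0691, 0.0234]
eef_rot: [0.001, 0.669, 0.743, 0.0]
wrist_force: [-0.4, -0.3, -0.5]
width: 0.019
```

>>> servo_tool:
  deltas:
    - [[0,0,0],[0,0,0],0]
    - [[0,0,0],[0,0,0],0]

```text
clock: 4.62
tcp_pos: [0.5033, -0.0691, 0.0236]
eef_rot: [0.001, 0.669, 0.743, 0.0]
wrist_force: [0.1, -1.3, -3.4]
width: 0.0192
```

Run:
```python
from fit import *
import pickle
ps=[vision.grab_frame(n) for n in("top","scene")]
ms=masks('lifter',ps)
for i,n in enumerate(("top","scene")):
    print(n, ms[i].sum() if ms[i] is not None else None)
    d=finder.pinpoint(ps[i],'lifter_tip'); print([ (np.round(at_z(ps[i],k['xy'],0),4),round(k['score'],2)) for k in d[:2]])
cv2.imwrite('pics/g.png',np.hstack([cv2.resize(ps[0]['frame'][130:270,200:400],(400,280)),cv2.resize(ps[1]['frame'][130:270,240:440],(400,280))])[:,:,::-1])
st=sensors.get_state(); print(st['tcp_pos'],st['eef_rot'],st['width'],st['wrist_force'])
```

```text
top 158.0
[(array([0.4868, 0.0798, 0.    ]), 0.68)]
scene 484.0
[(array([0.4853, 0.087 , 0.    ]), 0.73), (array([0.4437, 0.1919, 0.    ]), 0.16)]
[ 0.50326077 -0.06912817  0.02349858] [7.11233673e-04 6.69400162e-01 7.42901571e-01 4.14569117e-04] 0.019188591095731188 [-0.19893714  0.41712898 -2.05354089]
```

View pics/g.png

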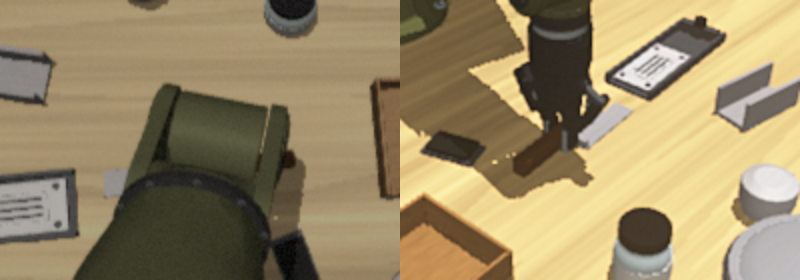

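>>> servo_tool:
  deltas:
    - [[0,0,-0.2],[0,0,0],0]
    - [[0,0,-0.3],[0,0,0],0]
    - [[0,0,0],[0,0,0],0]

```text
clock: 5.3
tcp_pos: [0.5034, -0.0692, 0.0556]
eef_rot: [0.001, 0.669, 0.743, 0.001]
wrist_force: [-0.0, -0.4, -1.6]
width: 0.0191
```

```bash
python3 plan.py .4818 -.0658 .0535 95.2 1 0
python3 - <<'E'
from fit import *
p=vision.grab_frame('scene')
st=sensors.get_state(); t=np.array(st['tcp_pos']);A=rot(st['eef_rot'])
m=masks('lifter',[p])[0]
d=finder.pinpoint(p,'lifter_tip')[:1]; print([(np.round(k['xy'],1),round(k['score'],2)) for k in d])
# lifter box model in tool frame: origin at TCP - 16mm tool x, +23.5mm tool z
def mod(pitch,dx=-.016):
    im=p['frame'].copy(); y=np.radians(96)
    Rz=R.from_euler('z',96,degrees=True).as_matrix()
    g=t+[0,0,.019]
    Rp=R.from_euler('y',pitch,degrees=True).as_matrix()
    out=[]
    for b in M['lifter'][:1]:
        q=(b-[-dx,0,.0425])@Rp.T@Rz.T+g
        out.append(proj(p,q))
    return out[0]
for pt in(-3,0,3,6): print(pt,np.round(mod(pt)[[4,6]],1).tolist())
b=mod(0); im=p['frame'].copy()
for pt,c in((0,(255,0,0)),(4,(0,0,255))):
    cv2.drawContours(im,[cv2.convexHull(mod(pt).round().astype(np.int32))],-1,c,1)
x,y=b.mean(0).astype(int)
cv2.imwrite('pics/d.png',np.hstack([cv2.resize(f[y-40:y+40,x-50:x+50],(500,400),interpolation=cv2.INTER_CUBIC) for f in(im,)])[:,:,::-1])
E
```

```text
[[0.093, -0.352, 0.034], [0.001, 0.0, 0.008], 0.0]
w [0.12 0.04 0.76] clock 5.3 pos [ 0.5034 -0.0692  0.0556] F [-0.  -0.4 -1.6]
[(array([350.6, 176.5]), 0.64)]
-3 [[358.0, 173.1], [348.4, 169.2]]
0 [[357.4, 175.8], [347.9, 171.9]]
3 [[356.8, 178.5], [347.3, 174.5]]
6 [[356.0, 181.2], [346.6, 177.2]]
```

View pics/d.png

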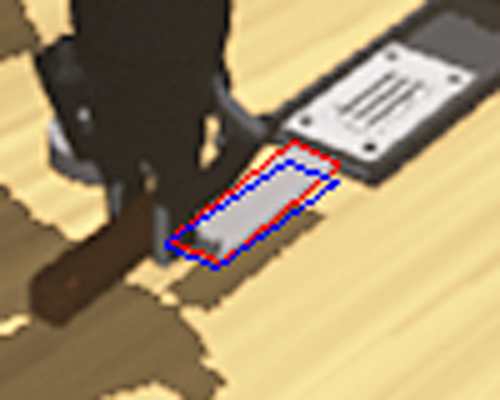

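>>> servo_tool:
  deltas:
    - [[0.08,-0.36,0.03],[0,0,0.008],0]
    - [[0,0,0.2],[0,0,0],0]
    - [[0,0,0.15],[0,0,0],0]
    - [[0,0,0],[0,0,0],0]

```text
clock: 5.95
tcp_pos: [0.48, -0.0664, 0.028]
eef_rot: [-0.001, 0.674, 0.739, -0.001]
wrist_force: [-0.3, 0.1, -1.8]
width: 0.0193
```

```bash
cat > chk.py <<'E'
from h import *
def rel(c=(.456,.218),yaw=95.2):
    st=sensors.get_state(); t=np.array(st['tcp_pos']);A=rot(st['eef_rot']);y=np.radians(yaw)
    u=np.array([np.cos(y),np.sin(y)]);n=np.array([np.sin(y),-np.cos(y)])
    d=t[:2]-c
    print('clk',round(st['clock'],2),'along %.1f lat(tool y) %.1f z %.1f mm'%(d@u*1e3,d@n*1e3,t[2]*1e3),'yaw %.2f'%np.degrees(np.arctan2(A[1,0],A[0,0])),'tilt',np.round(np.degrees(A[2,:2]),2),'F',np.round(st['wrist_force'],1),'Fu %.1f'%(st['wrist_force'][:2]@u),'w',round(st['width'],4))
import sys
if __name__=='__main__':
    a=[float(x) for x in sys.argv[1:]]
    rel(*( [a[:2],a[2]] if a else []))
E
python3 chk.py
```

```text
clk 5.95 along -285.4 lat(tool y) -1.9 z 28.0 mm yaw 95.24 tilt [ 0.05 -0.17] F [-0.3  0.1 -1.8] Fu 0.1 w 0.0193
```

>>> servo_tool:
  deltas:
    - [[0,0.02,-0.1],[0,0,0],0]
    - [[0.2,0.01,0],[0,0,0],0]
    - [[0.3,0,0],[0,0,0],0]
    - [[0,0,0],[0,0,0],0]

```text
clock: 6.45
tcp_pos: [0.4797, -0.0339, 0.0349]
eef_rot: [-0.001, 0.674, 0.739, -0.0]
wrist_force: [-1.1, 0.1, -1.3]
width: 0.0193
```

```bash
python3 chk.py
python3 - <<'E'
from h import *
p=vision.grab_frame('scene')
cv2.imwrite('pics/e.png',cv2.resize(p['frame'][120:200,300:420],(720,480),interpolation=cv2.INTER_CUBIC)[:,:,::-1])
E
```

```text
clk 6.45 along -253.0 lat(tool y) 0.8 z 34.9 mm yaw 95.25 tilt [ 0.05 -0.12] F [-1.1  0.1 -1.3] Fu 0.2 w 0.0193
```

View pics/e.png

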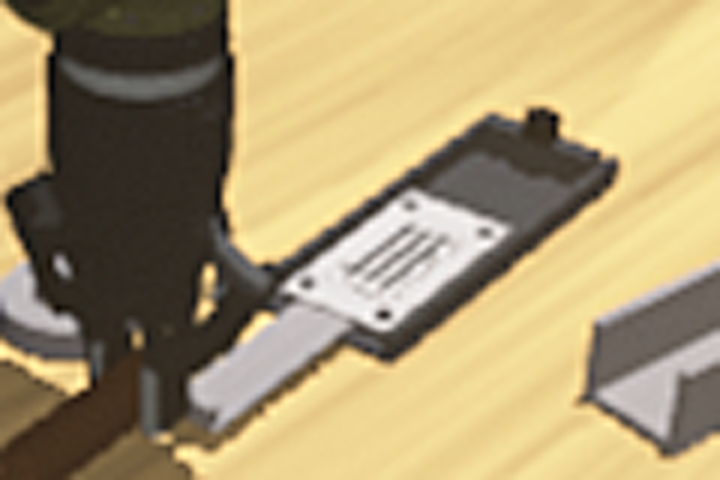

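>>> servo_tool:
  deltas:
    - [[-0.1,0,0],[0,0,0],0]
    - [[0,0,0.08],[0,0,0],0]
    - [[0.06,0,0],[0,0,0],0]
    - [[0,0,0.02],[0,0,0],0]

```text
clock: 7.0
tcp_pos: [0.4801, -0.0375, 0.0285]
eef_rot: [-0.001, 0.674, 0.738, -0.0]
wrist_force: [0.0, 0.0, -1.9]
width: 0.0191
```

```bash
python3 chk.py
```

```text
clk 7.0 along -256.6 lat(tool y) 0.8 z 28.5 mm yaw 95.20 tilt [ 0.03 -0.11] F [ 0.   0.  -1.9] Fu 0.0 w 0.0191
```

Now lower in small steps until the floor is felt.

>>> servo_tool:
  deltas:
    - [[0.0,0,0.02],[0,0,0],0]
    - [[0.02,0,0],[0,0,0],0]

```text
clock: 7.25
tcp_pos: [0.4799, -0.0363, 0.0271]
eef_rot: [-0.001, 0.674, 0.738, -0.001]
wrist_force: [0.1, -2.7, -0.7]
width: 0.0193
```

>>> servo_tool:
  deltas:
    - [[0.02,0,0.015],[0,0,0],0]
    - [[0.02,0,0],[0,0,0],0]

```text
clock: 7.5
tcp_pos: [0.4801, -0.0339, 0.0265]
eef_rot: [-0.001, 0.674, 0.738, -0.0]
wrist_force: [0.2, -2.1, 1.6]
width: 0.0192
```

>>> servo_tool:
  deltas:
    - [[0.08,0,0],[0,0,0],0]
    - [[0.08,0,0],[0,0,0],0]
    - [[0.08,0,0],[0,0,0],0]
    - [[0.08,0,0],[0,0,0],0]

```text
clock: 8.0
tcp_pos: [0.4785, -0.0135, 0.0269]
eef_rot: [-0.0, 0.675, 0.738, 0.0]
wrist_force: [-0.1, -2.2, 1.0]
width: 0.0192
```

```bash
python3 chk.py
```

```text
clk 8.0 along -232.6 lat(tool y) 1.4 z 26.9 mm yaw 95.17 tilt [ 0.02 -0.01] F [-0.1 -2.2  1. ] Fu -2.1 w 0.0192
```

>>> servo_tool:
  deltas:
    - [[0.08,-0.005,0.003],[0,0,0],0]
    - [[0.08,-0.005,0],[0,0,0],0]
    - [[0.08,0,0],[0,0,0],0]
    - [[0.08,0,0],[0,0,0],0]

```text
clock: 8.5
tcp_pos: [0.4762, 0.0068, 0.0269]
eef_rot: [0.0, 0.674, 0.738, 0.0]
wrist_force: [1.3, -3.0, 2.9]
width: 0.0189
```

>>> servo_tool:
  deltas:
    - [[0.07,-0.005,0.003],[0,0,0],0]
    - [[0.07,-0.005,0],[0,0,0],0]
    - [[0.07,0,0],[0,0,0],0]
    - [[0.07,0,0],[0,0,0],0]

```text
clock: 9.0
tcp_pos: [0.4742, 0.0245, 0.027]
eef_rot: [0.0, 0.674, 0.738, 0.0]
wrist_force: [-0.0, -3.9, 3.3]
width: 0.0192
```

```bash
python3 chk.py
python3 - <<'E'
from fit import *
p=vision.grab_frame('scene')
m=masks('cover',[p]); v,c=fit('cover',[p],m,(.45,.22,1.66),.004); print(v,c)
np.save('m.npy',m[0]); y=np.radians(95.2);u=np.array([np.cos(y),np.sin(y)])
print('cover along (scene frame, initial -36):',(v[:2]-[.4568,.2161])@u*1e3)
E
```

```text
clk 9.0 along -194.3 lat(tool y) 0.6 z 27.0 mm yaw 95.18 tilt [-0.02  0.06] F [-0.  -3.9  3.3] Fu -3.8 w 0.0192
[0.45155464 0.21754183 1.67759892] 0.09316360950469971
cover along (scene frame, initial -36): 1.9112981208293882
```

>>> servo_tool:
  deltas:
    - [[0.07,-0.005,0],[0,0,0],0]
    - [[0.07,0,0],[0,0,0],0]
    - [[0.07,0,0],[0,0,0],0]

```text
clock: 9.48
tcp_pos: [0.4728, 0.0378, 0.0271]
eef_rot: [0.001, 0.675, 0.738, 0.0]
wrist_force: [0.4, -3.5, 3.5]
width: 0.0191
```

>>> servo_tool:
  deltas:
    - [[0.06,0,0.002],[0,0,0],0]
    - [[0.06,0,0],[0,0,0],0]
    - [[0.06,0,0],[0,0,0],0]

```text
clock: 9.85
tcp_pos: [0.4719, 0.0492, 0.0271]
eef_rot: [0.001, 0.674, 0.738, 0.0]
wrist_force: [-0.1, -5.1, 4.7]
width: 0.0194
```

```bash
python3 chk.py
python3 - <<'E'
from fit import *
p=vision.grab_frame('scene')
m=masks('cover',[p]); v,c=fit('cover',[p],m,(.45,.22,1.66),.004); print(v,c)
y=np.radians(95.2);u=np.array([np.cos(y),np.sin(y)])
print('cover along (scene frame, initial -36):',(v[:2]-[.4568,.2161])@u*1e3)
cv2.imwrite('pics/f.png',cv2.resize(p['frame'][120:200,300:420],(720,480),interpolation=cv2.INTER_CUBIC)[:,:,::-1])
E
```

```text
clk 9.85 along -169.5 lat(tool y) 0.5 z 27.1 mm yaw 95.18 tilt [-0.03  0.09] F [-0.1 -5.1  4.7] Fu -5.1 w 0.0194
[0.45152517 0.2403465  1.70812661] 0.13995361328125
cover along (scene frame, initial -36): 24.62478122907688
```

View pics/f.png

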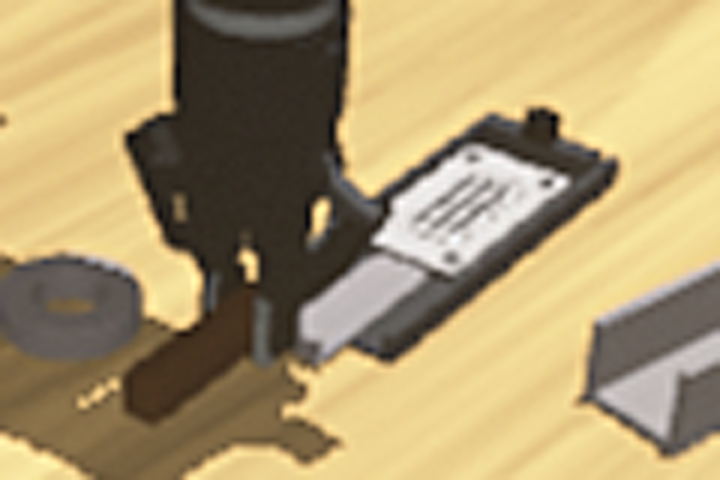

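>>> servo_tool:
  deltas:
    - [[0.06,0,0.002],[0,0,0],0]
    - [[0.06,0,0],[0,0,0],0]
    - [[0.06,0,0],[0,0,0],0]

```text
clock: 10.32
tcp_pos: [0.4711, 0.0601, 0.0272]
eef_rot: [0.001, 0.674, 0.738, 0.0]
wrist_force: [-0.9, -4.2, 5.1]
width: 0.0191
```

>>> servo_tool:
  deltas:
    - [[0.06,0,0.0],[0,0,0],0]
    - [[0.06,0,0],[0,0,0],0]
    - [[0.06,0,0],[0,0,0],0]

```text
clock: 10.7
tcp_pos: [0.4701, 0.0711, 0.0273]
eef_rot: [0.001, 0.674, 0.738, 0.0]
wrist_force: [0.1, -4.4, 5.5]
width: 0.019
```

```bash
python3 chk.py
python3 - <<'E'
from fit import *
p=vision.grab_frame('scene')
m=masks('cover',[p]); v,c=fit('cover',[p],m,(.45,.24,1.66),.004); print(v,c)
y=np.radians(95.2);u=np.array([np.cos(y),np.sin(y)])
print('cover along (scene frame, initial -36):',(v[:2]-[.4568,.2161])@u*1e3)
E
```

```text
clk 10.7 along -147.5 lat(tool y) 0.7 z 27.3 mm yaw 95.19 tilt [-0.07  0.11] F [ 0.1 -4.4  5.5] Fu -4.3 w 0.019Traceback (most recent call last):
  File "<stdin>", line 3, in <module>
  File "fit.py", line 24, in fit
    r_=minimize(cost,[0,0,0],method='Nelder-Mead',options=dict(initial_simplex=[[-.5,-.5,-.5],[1,0,0],[0,1,0],[0,0,1]],xatol=.005,fatol=1e-5))
    res = _minimize_neldermead(fun, x0, args, callback, bounds=bounds,
                               **options)
    fsim[k] = func(sim[k])
              ~~~~^^^^^^^^
    fx = function(np.copy(x), *(wrapper_args + args))
  File "fit.py", line 22, in cost
    a=render(p,name,v,z); c+=1-np.minimum(a,m).sum()/np.maximum(a,m).sum()
                               ~~~~~~~~~~^^^^^
TypeError: '<=' not supported between instances of 'float' and 'NoneType'
```

>>> servo_tool:
  deltas:
    - [[0.12,-0.005,0.0],[0,0,0],0]
    - [[0.12,-0.005,0],[0,0,0],0]
    - [[0.12,0,0],[0,0,0],0]
    - [[0.12,0,0],[0,0,0],0]

```text
clock: 11.3
tcp_pos: [0.4668, 0.1003, 0.0272]
eef_rot: [0.001, 0.675, 0.738, 0.0]
wrist_force: [1.1, -6.0, 5.9]
width: 0.0191
```

>>> servo_tool:
  deltas:
    - [[0.1,0,0.0],[0,0,0],0]
    - [[0.1,0,0],[0,0,0],0]
    - [[0.1,0,0],[0,0,0],0]
    - [[0.1,0,0],[0,0,0],0]

```text
clock: 11.8
tcp_pos: [0.4645, 0.1243, 0.0272]
eef_rot: [0.002, 0.675, 0.738, -0.001]
wrist_force: [0.3, -5.9, 5.8]
width: 0.0192
```

```bash
python3 chk.py
python3 - <<'E'
from fit import *
p=vision.grab_frame('scene')
cv2.imwrite('pics/i.png',cv2.resize(p['frame'][120:200,300:420],(720,480),interpolation=cv2.INTER_CUBIC)[:,:,::-1])
E
```

```text
clk 11.8 along -94.1 lat(tool y) -0.0 z 27.2 mm yaw 95.15 tilt [-0.17  0.07] F [ 0.3 -5.9  5.8] Fu -5.9 w 0.0192
```

View pics/i.png

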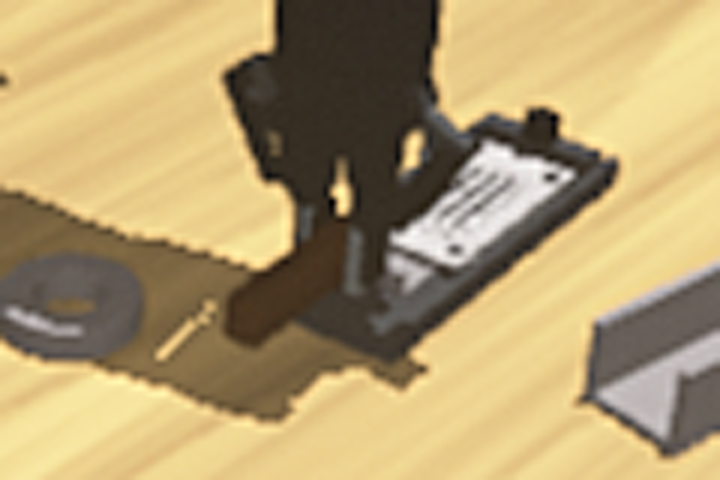

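>>> servo_tool:
  deltas:
    - [[0.07,0,0.0],[0.001,0,0],0]
    - [[0.07,0,0],[0,0,0],0]
    - [[0.07,0,0],[0,0,0],0]

```text
clock: 12.22
tcp_pos: [0.4633, 0.1374, 0.0273]
eef_rot: [0.001, 0.675, 0.738, -0.001]
wrist_force: [0.5, -4.4, 5.6]
width: 0.0191
```

>>> servo_tool:
  deltas:
    - [[0.06,0,0.0],[0.001,0,0],0]
    - [[0.06,0,0],[0,0,0],0]

```text
clock: 12.48
tcp_pos: [0.4626, 0.1446, 0.0273]
eef_rot: [0.001, 0.675, 0.738, -0.002]
wrist_force: [0.6, -5.7, 5.4]
width: 0.0193
```

```bash
python3 chk.py
```

```text
clk 12.47 along -73.7 lat(tool y) -0.1 z 27.3 mm yaw 95.11 tilt [-0.21 -0.11] F [ 0.6 -5.7  5.4] Fu -5.7 w 0.0193
```

>>> servo_tool:
  deltas:
    - [[0.04,0,0.0],[0.001,0,0],0]
    - [[0.03,0,0],[0,0,0],0]

```text
clock: 12.72
tcp_pos: [0.4624, 0.1476, 0.0273]
eef_rot: [0.001, 0.675, 0.738, -0.003]
wrist_force: [3.2, -30.5, 9.5]
width: 0.0192
```

>>> servo_tool:
  deltas:
    - [[0.03,0,0.0],[0.001,0,0],0]
    - [[0.03,0,0],[0,0,0],0]

```text
clock: 12.98
tcp_pos: [0.4625, 0.1475, 0.0275]
eef_rot: [0.002, 0.675, 0.738, -0.006]
wrist_force: [1.2, -24.9, 9.4]
width: 0.0191
```

```bash
python3 chk.py
```

```text
clk 12.97 along -70.8 lat(tool y) 0.1 z 27.5 mm yaw 95.10 tilt [-0.67 -0.35] F [  1.2 -24.9   9.4] Fu -24.9 w 0.0191
```

>>> servo_tool:
  deltas:
    - [[-0.02,0,-0.02],[0.004,0.006,0],0]
    - [[0,0,-0.08],[0,0.01,0],0]
    - [[0,0,-0.12],[0,0.008,0],0]
    - [[0,0,-0.15],[0,0,0],0]
    - [[0,0,-0.15],[0,0,0],0]

```text
clock: 13.6
tcp_pos: [0.4612, 0.1458, 0.0586]
eef_rot: [-0.016, 0.675, 0.738, 0.003]
wrist_force: [0.1, 0.3, -3.4]
width: 0.0191
```

```bash
python3 chk.py
python3 - <<'E'
from fit import *
p=vision.grab_frame('scene')
d=finder.pinpoint(p,'cover')[:1]; print(d)
cv2.imwrite('pics/l.png',cv2.resize(p['frame'][120:200,310:430],(720,480),interpolation=cv2.INTER_CUBIC)[:,:,::-1])
E
```

```text
clk 13.6 along -72.4 lat(tool y) -1.4 z 58.6 mm yaw 95.06 tilt [ 1.6  -1.01] F [ 0.1  0.3 -3.4] Fu 0.3 w 0.0191
[{'xy': [378.7, 146.6], 'score': 0.52}]
```

View pics/l.png

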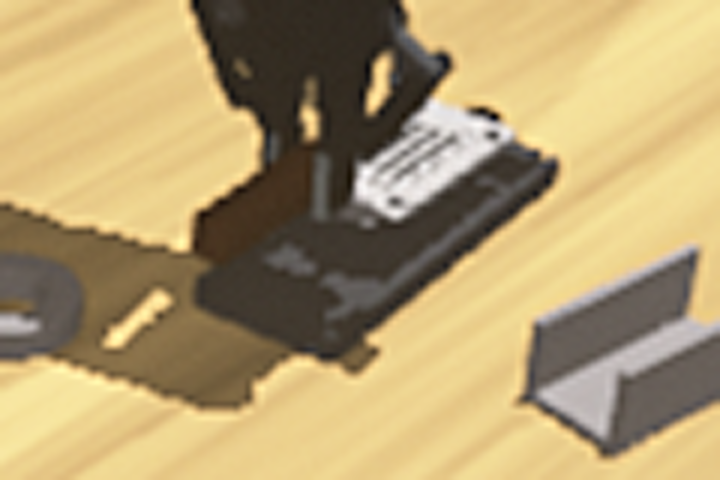

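>>> servo_tool:
  deltas:
    - [[0,0,-0.2],[-0.004,0,0],0]
    - [[0,0,-0.3],[-0.004,0,0],0]
    - [[0,0,-0.2],[-0.003,0,0],0]

```text
clock: 14.08
tcp_pos: [0.4619, 0.1449, 0.1035]
eef_rot: [-0.01, 0.675, 0.738, 0.01]
wrist_force: [0.1, -0.1, -3.8]
width: 0.0189
```

```bash
python3 plan.py .6066 .104 .10 80.3 9 0 1.2
```

```text
[[-0.099, 0.26, 0.004], [-0.0, -0.001, 0.018], 0.0]
[[-0.092, 0.263, 0.004], [-0.0, -0.001, 0.018], 0.0]
[[-0.084, 0.265, 0.005], [-0.0, -0.001, 0.018], 0.0]
[[-0.077, 0.268, 0.005], [-0.0, -0.001, 0.018], 0.0]
[[-0.069, 0.27, 0.005], [-0.0, -0.001, 0.018], 0.0]
[[-0.061, 0.272, 0.005], [-0.0, -0.001, 0.018], 0.0]
[[-0.053, 0.273, 0.005], [-0.0, -0.001, 0.018], 0.0]
[[-0.045, 0.275, 0.005], [-0.0, -0.001, 0.018], 0.0]
[[-0.038, 0.276, 0.006], [-0.0, -0.001, 0.018], 0.0]
w [-0.26 -0.42 14.78] clock 14.07 pos [0.4619 0.1449 0.1035] F [ 0.1 -0.1 -3.8]
```

>>> servo_tool:
  deltas:
    - [[-0.04,0.1,0],[0,0,0.008],0]
    - [[-0.08,0.18,0],[0,0,0.014],0]
    - [[-0.09,0.25,0],[0,0,0.018],0]
    - [[-0.085,0.27,0],[0,0,0.02],0]
    - [[-0.08,0.27,0],[0,0,0.02],0]

```text
clock: 14.7
tcp_pos: [0.5306, 0.1232, 0.1026]
eef_rot: [-0.01, 0.723, 0.691, 0.009]
wrist_force: [-0.2, 0.3, -3.6]
width: 0.019
```

>>> servo_tool:
  deltas:
    - [[-0.07,0.27,0],[0,0,0.02],0]
    - [[-0.06,0.27,0],[0,0,0.02],0]
    - [[-0.055,0.27,0],[0,0,0.02],0]
    - [[-0.04,0.2,0],[0,0,0.014],0]
    - [[-0.03,0.12,0],[0,0,0.01],0]

```text
clock: 15.32
tcp_pos: [0.6006, 0.0982, 0.0975]
eef_rot: [-0.013, 0.77, 0.638, 0.006]
wrist_force: [-0.4, -1.6, -4.0]
width: 0.0194
```

```bash
python3 plan.py .6066 .104 .10 80.3 3 0 1.2
python3 - <<'E'
from fit import *
ps=[vision.grab_frame(n) for n in('scene','top')]
for p in ps:
  for q in('cover','stand'):
    m=masks(q,[p])[0]
    if m is None: print(q,'none'); continue
    print(q,m.sum()); a=np.argwhere(m>0); print(a.min(0),a.max(0))
p=ps[0]; t=ps[1]
cv2.imwrite('pics/o.png',np.hstack([cv2.resize(p['frame'][100:220,340:490],(500,400),interpolation=cv2.INTER_CUBIC),cv2.resize(t['frame'][110:230,150:240],(300,400),interpolation=cv2.INTER_CUBIC)])[:,:,::-1])
E
```

```text
[[0.038, 0.027, -0.013], [-0.002, -0.001, -0.004], 0.0]
[[0.038, 0.027, -0.013], [-0.002, -0.001, -0.004], 0.0]
[[0.038, 0.027, -0.013], [-0.002, -0.001, -0.004], 0.0]
w [-0.62 -0.28 -1.04] clock 15.32 pos [0.6006 0.0982 0.0975] F [-0.4 -1.6 -4. ]
cover 536.0
[151 402] [172 440]
stand 773.0
[169 397] [195 440]
cover none
stand none
```

View pics/o.png

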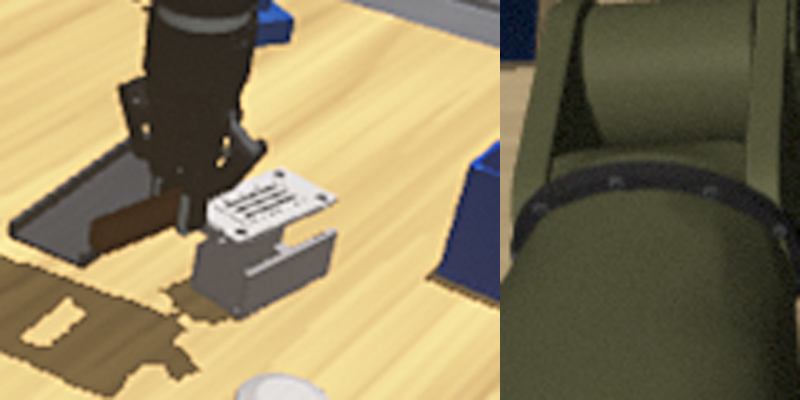

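>>> servo_tool:
  deltas:
    - [[0.06,0.04,-0.02],[-0.003,0,-0.005],0]
    - [[0.05,0.035,-0.02],[-0.002,0,-0.004],0]

```text
clock: 15.88
tcp_pos: [0.6054, 0.1051, 0.1012]
eef_rot: [-0.009, 0.764, 0.645, 0.01]
wrist_force: [0.4, 0.3, -4.0]
width: 0.0193
```

```bash
python3 plan.py .6066 .104 .10 80.3 1 0 1.2
python3 - <<'E'
from fit import *
p=vision.grab_frame('scene'); z=sensors.get_state()['tcp_pos'][2]-.0215
st=sensors.get_state(); A=rot(st['eef_rot']); t=np.array(st['tcp_pos'])
m=masks('cover',[p])[0]; v,c=fit('cover',[p],[m],(.624,.2055,1.4),z); print(v,np.degrees(v[2]),c,m.sum())
print('cover in tool frame mm',((np.r_[v[:2],z]-t)@A*1e3).round(1))
y=np.radians(80.4);u=np.array([np.cos(y),np.sin(y)]);n=np.array([np.sin(y),-np.cos(y)])
d=v[:2]-[.6248,.2021]; print('rel stand scene frame along %.1f lat %.1f'%(d@u*1e3,d@n*1e3))
E
```

```text
[[-0.014, 0.023, 0.02], [-0.001, -0.003, -0.0], 0.0]
w [-0.08 -0.3  -0.03] clock 15.88 pos [0.6054 0.1051 0.1012] F [ 0.4  0.3 -4. ]
[0.62486926 0.20005033 1.44211245] 82.62695673686939 0.18424421548843384 524.0
cover in tool frame mm [96.  3. 24.]
rel stand scene frame along -2.0 lat 0.4
```

>>> servo_tool:
  deltas:
    - [[-0.01,0.012,0.15],[0,0,0],0]
    - [[0,0,0.2],[0,0,0],0]
    - [[0,0,0.12],[0,0,0],0]
    - [[0,0,0.06],[0,0,0],0]
    - [[0,0,0.05],[0,0,0],0]

```text
clock: 16.6
tcp_pos: [0.6061, 0.1052, 0.0636]
eef_rot: [-0.009, 0.765, 0.644, 0.009]
wrist_force: [-0.1, -1.5, -1.3]
width: 0.0192
```

```bash
python3 chk.py .624 .2055 80.3
```

```text
clk 16.6 along -101.9 lat(tool y) -0.8 z 63.6 mm yaw 80.25 tilt [ 1.49 -0.11] F [-0.1 -1.5 -1.3] Fu -1.5 w 0.0192
```

>>> servo_tool:
  deltas:
    - [[-0.02,0.01,0.07],[0,-0.006,0],0]
    - [[-0.02,0,0.07],[0,-0.004,0],0]
    - [[0,0,0.05],[0,0,0],0]
    - [[0,0,0],[0,0,0],0]

```text
clock: 17.1
tcp_pos: [0.6066, 0.1029, 0.0518]
eef_rot: [-0.004, 0.765, 0.644, 0.003]
wrist_force: [0.8, -0.1, -2.3]
width: 0.0191
```

```bash
python3 chk.py .624 .2055 80.3;  python3 - <<'E'
from fit import *
p=vision.grab_frame('scene')
m=masks('cover',[p])[0]; v,c=fit('cover',[p],[m],(.624,.2055,1.4),.045); print(v,np.degrees(v[2]),c,m.sum())
y=np.radians(80.4);u=np.array([np.cos(y),np.sin(y)]);n=np.array([np.sin(y),-np.cos(y)])
d=v[:2]-[.6248,.2021]; print('rel stand scene frame along %.1f lat %.1f'%(d@u*1e3,d@n*1e3))
E
```

```text
clk 17.1 along -104.1 lat(tool y) 0.1 z 51.8 mm yaw 80.25 tilt [ 0.56 -0.06] F [ 0.8 -0.1 -2.3] Fu -0.0 w 0.0191
[0.62576577 0.20590237 1.53290208] 87.82881946286001 0.2817540168762207 451.0
rel stand scene frame along 3.9 lat 0.3
```

>>> servo_tool:
  deltas:
    - [[-0.06,0,0],[0,0,0],0]
    - [[-0.12,0,0],[0,0,0],0]
    - [[-0.2,0,0],[0,0,0],0]
    - [[-0.2,0,0],[0,0,0],0]
    - [[-0.2,0,0],[0,0,0],0]

```text
clock: 17.82
tcp_pos: [0.5984, 0.0537, 0.052]
eef_rot: [-0.003, 0.765, 0.645, 0.004]
wrist_force: [0.3, -0.2, -2.2]
width: 0.0194
```

```bash
python3 chk.py .624 .2055 80.3
```

```text
clk 17.82 along -153.9 lat(tool y) 0.3 z 52.0 mm yaw 80.27 tilt [ 0.57 -0.  ] F [ 0.3 -0.2 -2.2] Fu -0.1 w 0.0194
```

>>> servo_tool:
  deltas:
    - [[-0.35,0,0],[0,0,0],0]
    - [[-0.4,0,0],[0,0,0],0]
    - [[-0.4,0,0],[0,0,0],0]
    - [[-0.4,0,0],[0,0,0],0]
    - [[-0.3,0,0],[0,-0.006,0],0]

```text
clock: 18.45
tcp_pos: [0.5777, -0.064, 0.051]
eef_rot: [0.0, 0.765, 0.644, 0.0]
wrist_force: [0.8, 0.1, -1.7]
width: 0.0189
```

```bash
python3 chk.py .624 .2055 80.3
python3 - <<'E'
from fit import *
for n in('scene','top'):
    p=vision.grab_frame(n)
    m=masks('cover',[p])[0]
    if m is None: print(n,'none'); continue
    v,c=fit('cover',[p],[m],(.624,.2055,1.4),.045); print(n,v,np.degrees(v[2]),c,m.sum())
E
```

```text
clk 18.45 along -273.5 lat(tool y) -0.2 z 51.0 mm yaw 80.19 tilt [-0.01  0.02] F [ 0.8  0.1 -1.7] Fu 0.2 w 0.0189
scene [0.619  0.2005 1.35  ] 77.34930234266113 1.0 1378.0
top [0.61880091 0.20855423 1.40179833] 80.31712788985456 0.03727829456329346 1329.0
```

>>> servo_tool:
  deltas:
    - [[0,0,0.2],[0,0,0],0]
    - [[0,0,0.16],[0,0,0],0]
    - [[0,0,0.06],[0,0,0],0]
    - [[0,0,0.02],[0,0,0],0]

```text
clock: 19.15
tcp_pos: [0.5789, -0.0608, 0.0233]
eef_rot: [0.0, 0.764, 0.645, 0.001]
wrist_force: [-4.8, -3.0, 16.1]
width: 0.0191
```

```bash
python3 chk.py .624 .2055 80.3
python3 - <<'E'
from fit import *
T={}
ps=[vision.grab_frame(n) for n in('top','scene')]
ims=[]
for p in ps:
    for q in('cover','stand'):
        d=finder.cut_out(p,q); print(q,[(np.round(k['xy']),k['mask'].sum(),round(k['score'],2)) for k in d[:3]])
    c=proj(p,[.62,.205,.045])[0].astype(int)
    ims.append(cv2.resize(p['frame'][c[1]-30:c[1]+30,c[0]-40:c[0]+40],(400,300),interpolation=cv2.INTER_CUBIC))
cv2.imwrite('pics/q.png',np.hstack(ims)[:,:,::-1])
E
```

```text
clk 19.15 along -270.1 lat(tool y) 0.4 z 23.3 mm yaw 80.33 tilt [0.04 0.09] F [-4.8 -3.  16.1] Fu -3.8 w 0.0191
cover [(array([199., 163.]), np.int64(1302), 0.57)]
stand [(array([220., 169.]), np.int64(115), 0.6)]
cover [(array([415., 168.]), np.int64(593), 0.6)]
stand []
```

View pics/q.png

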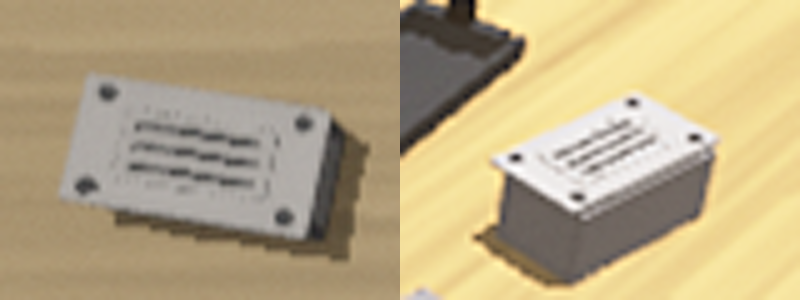

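>>> servo_tool:
  deltas:
    - [[0,0,-0.01],[0,0,0],1]
    - [[0,0,0],[0,0,0],1]
    - [[0,0,0],[0,0,0],1]
    - [[0,0,-0.15],[0,0,0],1]
    - [[0,0,-0.4],[0,0,0],1]

```text
clock: 20.08
tcp_pos: [0.5777, -0.0603, 0.0562]
eef_rot: [-0.001, 0.764, 0.645, -0.0]
wrist_force: [-0.3, -0.1, 1.2]
width: 0.0853
```

>>> servo_tool:
  deltas:
    - [[0,0,-0.6],[0,0,0],1]
    - [[0,0,-0.6],[0,0,0],1]
    - [[0,0,-0.6],[0,0,0],1]

```text
clock: 20.45
tcp_pos: [0.5773, -0.0603, 0.1683]
eef_rot: [-0.001, 0.764, 0.645, -0.001]
wrist_force: [0.9, 0.3, 0.1]
width: 0.0852
```

```bash
python3 chk.py .6195 .2065 80.3; python3 plan.py .6195 .2065 .135 80.3 7 1
python3 - <<'E'
from fit import *
p=vision.grab_frame('top')
for q,g,z in(('cover',(.619,.208,1.4),.045),('lifter',(.575,-.077,1.4),0),):
    m=masks(q,[p])[0]
    if m is None: print(q,'none');continue
    print(q,fit(q,[p],[m],g,z),m.sum())
p=vision.grab_frame('scene')
for q,g,z in(('cover',(.619,.204,1.4),.045),('lifter',(.575,-.077,1.4),0),):
    m=masks(q,[p])[0]
    if m is None: print(q,'none');continue
    print(q,fit(q,[p],[m],g,z),m.sum())
E
```

```text
clk 20.45 along -270.1 lat(tool y) 3.3 z 168.3 mm yaw 80.35 tilt [ 0.04 -0.19] F [0.9 0.3 0.1] Fu 0.4 w 0.0852
[[0.643, -0.007, 0.08], [-0.0, -0.0, 0.0], 1.0]
[[0.643, -0.007, 0.08], [-0.0, -0.0, 0.0], 1.0]
[[0.643, -0.007, 0.08], [-0.0, -0.0, 0.0], 1.0]
[[0.643, -0.008, 0.079], [-0.0, -0.0, 0.0], 1.0]
[[0.643, -0.008, 0.079], [-0.0, -0.0, 0.0], 1.0]
[[0.643, -0.008, 0.079], [-0.0, -0.0, 0.0], 1.0]
[[0.643, -0.008, 0.079], [-0.0, -0.0, 0.0], 1.0]
w [-0.19 -0.04  0.05] clock 20.45 pos [ 0.5773 -0.0603  0.1683] F [0.9 0.3 0.1]
cover (array([0.6195566 , 0.20720219, 1.40570993]), np.float64(0.042997002601623535)) 1339.0
lifter (array([ 0.5764341 , -0.08518627,  1.3423515 ]), np.float64(0.8797595500946045)) 128.0
cover (array([0.62111846, 0.20315713, 1.40316612]), np.float64(0.07085120677947998)) 589.0
lifter (array([ 0.57730927, -0.08000493,  1.41392223]), np.float64(0.1455036997795105)) 821.0
```

>>> servo_tool:
  deltas:
    - [[0.6,0.05,0],[0,0,0],1]
    - [[0.8,0.06,0.1],[0,0,0],1]
    - [[0.9,0.02,0.15],[0,0,0],1]
    - [[0.9,0,0.15],[0,0,0],1]
    - [[0.8,0,0.1],[0,0,0],1]

```text
clock: 21.38
tcp_pos: [0.6245, 0.1784, 0.1295]
eef_rot: [-0.004, 0.766, 0.643, -0.005]
wrist_force: [1.6, -0.4, 0.9]
width: 0.0854
```

>>> servo_tool:
  deltas:
    - [[0.3,0,0.2],[0,0,0],1]
    - [[0.1,0,0.2],[0,0,0],1]

```text
clock: 21.62
tcp_pos: [0.6276, 0.2048, 0.1022]
eef_rot: [-0.005, 0.765, 0.644, -0.006]
wrist_force: [-0.0, -1.1, -0.2]
width: 0.0856
```

```bash
python3 plan.py .6245 .2047 .055 80.4 1 1
```

```text
[[-0.009, -0.038, 0.788], [-0.01, 0.002, -0.002], 1.0]
w [-0.89  0.17 -0.22] clock 21.62 pos [0.6276 0.2048 0.1022] F [-0.  -1.1 -0.2]
```

>>> servo_tool:
  deltas:
    - [[0,-0.05,0.4],[-0.01,0,0],1]
    - [[0,0,0.4],[0,0,0],1]
    - [[0,0,0],[0,0,0],1]

```text
clock: 22.0
tcp_pos: [0.623, 0.2018, 0.0496]
eef_rot: [0.0, 0.766, 0.643, -0.003]
wrist_force: [-0.4, -0.7, 0.5]
width: 0.0854
```

```bash
python3 plan.py .6245 .2047 .039 80.4 1 1; python3 chk.py .6245 .2047 80.4
```

```text
[[0.052, 0.017, 0.176], [-0.002, 0.003, -0.004], 1.0]
w [-0.2   0.31 -0.37] clock 22.0 pos [0.623  0.2018 0.0496] F [-0.4 -0.7  0.5]
clk 22.0 along -3.1 lat(tool y) -1.0 z 49.6 mm yaw 80.03 tilt [-0.31 -0.2 ] F [-0.4 -0.7  0.5] Fu -0.7 w 0.0854
```

>>> servo_tool:
  deltas:
    - [[0.05,0.018,0.17],[-0.002,0.003,-0.004],1]
    - [[0,0,0],[0,0,0],1]

```text
clock: 22.25
tcp_pos: [0.6253, 0.2036, 0.0399]
eef_rot: [0.0, 0.764, 0.645, 0.0]
wrist_force: [-0.1, -0.4, -0.1]
width: 0.0854
```

```bash
python3 chk.py .6245 .2047 80.4
```

```text
clk 22.25 along -1.0 lat(tool y) 1.0 z 39.9 mm yaw 80.34 tilt [0.01 0.06] F [-0.1 -0.4 -0.1] Fu -0.4 w 0.0854
```

>>> servo_tool:
  deltas:
    - [[0.01,-0.017,0.015],[0,0,0],0.8]
    - [[0,0,0],[0,0,0],0.8]
    - [[0,0,0],[0,0,0],0.74]
    - [[0,0,0],[0,0,0],0]
    - [[0,0,0],[0,0,0],0]

```text
clock: 22.88
tcp_pos: [0.6253, 0.2046, 0.0413]
eef_rot: [0.001, 0.764, 0.645, 0.002]
wrist_force: [-0.7, 0.3, -2.2]
width: 0.0594
```

>>> servo_tool:
  deltas:
    - [[0,0,0],[0,0,0],0]
    - [[0,0,0],[0,0,0],0]

```text
clock: 23.12
tcp_pos: [0.6253, 0.2046, 0.0413]
eef_rot: [0.001, 0.764, 0.645, 0.002]
wrist_force: [-0.3, 0.1, 1.1]
width: 0.0592
```

```bash
python3 chk.py .6245 .2047 80.4
```

```text
clk 23.12 along 0.0 lat(tool y) 0.8 z 41.3 mm yaw 80.34 tilt [0.08 0.22] F [-0.3  0.1  1.1] Fu 0.1 w 0.0592
```

>>> servo_tool:
  deltas:
    - [[0,0,-0.05],[0,0,0],0]
    - [[0,0,-0.1],[0,0,0],0]
    - [[0,0,-0.15],[0,0,0],0]
    - [[0,0,0],[0,0,0],0]

```text
clock: 23.62
tcp_pos: [0.625, 0.2045, 0.0601]
eef_rot: [0.001, 0.764, 0.645, 0.001]
wrist_force: [-0.0, 0.1, -2.5]
width: 0.0596
```

```bash
python3 chk.py .6245 .2047 80.4
python3 - <<'E'
from h import *
p=vision.grab_frame('scene'); c=proj(p,[.62,.205,.05])[0].astype(int)
cv2.imwrite('pics/w.png',cv2.resize(p['frame'][c[1]-50:c[1]+50,c[0]-65:c[0]+65],(780,600),interpolation=cv2.INTER_CUBIC)[:,:,::-1])
E
```

```text
clk 23.62 along -0.1 lat(tool y) 0.6 z 60.1 mm yaw 80.34 tilt [0.06 0.19] F [-0.   0.1 -2.5] Fu 0.1 w 0.0596
```

View pics/w.png

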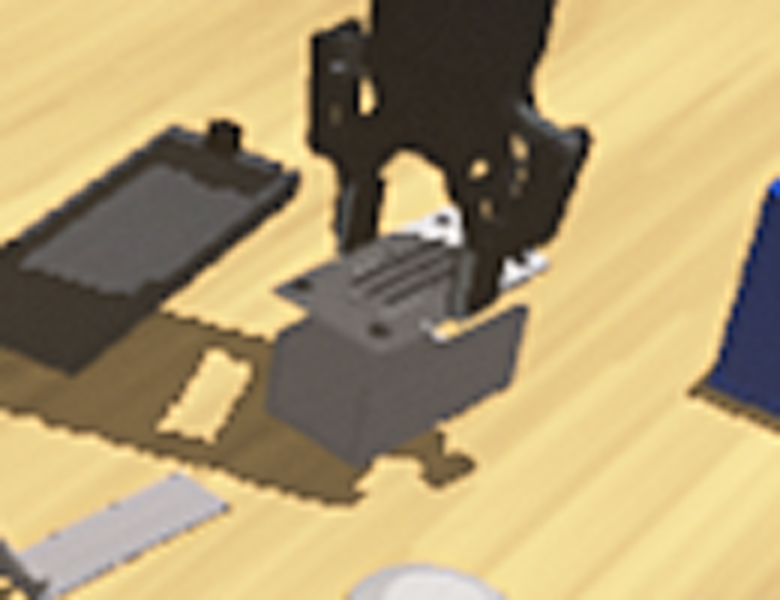

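>>> servo_tool:
  deltas:
    - [[0,0,-0.3],[0,0,0],0]
    - [[0,0,-0.5],[0,0,0],0]
    - [[0,0,-0.5],[0,0,0],0]
    - [[-0.1,0,-0.3],[0,0,0],0]

```text
clock: 24.18
tcp_pos: [0.623, 0.1984, 0.16]
eef_rot: [0.0, 0.764, 0.645, 0.0]
wrist_force: [-0.5, -0.7, -1.4]
width: 0.0594
```

```bash
python3 plan.py .542 -.3397 .16 93.1 12 0
```

```text
[[-0.756, 0.014, -0.0], [0.0, 0.0, -0.012], 0.0]
[[-0.756, 0.0, -0.0], [0.0, 0.0, -0.012], 0.0]
[[-0.756, -0.014, -0.0], [0.0, 0.0, -0.012], 0.0]
[[-0.755, -0.028, -0.0], [0.0, 0.0, -0.012], 0.0]
[[-0.755, -0.042, -0.0], [0.0, 0.0, -0.012], 0.0]
[[-0.754, -0.056, -0.0], [0.0, 0.0, -0.012], 0.0]
[[-0.753, -0.07, -0.0], [0.0, 0.0, -0.012], 0.0]
[[-0.751, -0.084, -0.0], [0.0, 0.0, -0.012], 0.0]
[[-0.749, -0.097, -0.0], [0.0, 0.0, -0.012], 0.0]
[[-0.747, -0.111, -0.0], [0.0, 0.0, -0.012], 0.0]
[[-0.745, -0.125, -0.0], [0.0, 0.0, -0.012], 0.0]
[[-0.743, -0.139, -0.0], [0.0, 0.0, -0.012], 0.0]
w [  0.07   0.   -12.74] clock 24.18 pos [0.623  0.1984 0.16  ] F [-0.5 -0.7 -1.4]
```

>>> servo_tool:
  deltas:
    - [[-0.25,0.01,0],[0,0,-0.005],0]
    - [[-0.5,0,0],[0,0,-0.01],0]
    - [[-0.7,0,0],[0,0,-0.012],0]
    - [[-0.75,-0.02,0],[0,0,-0.012],0]
    - [[-0.75,-0.03,0],[0,0,-0.012],0]

```text
clock: 24.8
tcp_pos: [0.594, 0.0163, 0.157]
eef_rot: [-0.001, 0.735, 0.678, -0.001]
wrist_force: [0.7, 0.8, -2.0]
width: 0.0595
```

>>> servo_tool:
  deltas:
    - [[-0.75,-0.04,0],[0,0,-0.012],0]
    - [[-0.75,-0.06,0],[0,0,-0.012],0]
    - [[-0.75,-0.08,0],[0,0,-0.012],0]
    - [[-0.75,-0.1,0],[0,0,-0.012],0]
    - [[-0.75,-0.1,0],[0,0,-0.012],0]

```text
clock: 25.42
tcp_pos: [0.5545, -0.2185, 0.1514]
eef_rot: [-0.004, 0.702, 0.712, -0.003]
wrist_force: [0.4, 0.7, -1.5]
width: 0.0597
```

```bash
python3 plan.py .542 -.3397 .16 93.1 5 0
```

```text
[[-0.403, -0.048, -0.029], [-0.001, -0.0, -0.005], 0.0]
[[-0.403, -0.051, -0.029], [-0.001, -0.0, -0.005], 0.0]
[[-0.403, -0.054, -0.029], [-0.001, -0.0, -0.005], 0.0]
[[-0.402, -0.057, -0.029], [-0.001, -0.0, -0.005], 0.0]
[[-0.402, -0.06, -0.029], [-0.001, -0.0, -0.005], 0.0]
w [-0.62 -0.11 -2.25] clock 25.43 pos [ 0.5545 -0.2185  0.1514] F [ 0.4  0.7 -1.5]
```

>>> servo_tool:
  deltas:
    - [[-0.6,-0.05,0],[-0.002,0,-0.006],0]
    - [[-0.6,-0.06,0],[-0.002,0,-0.006],0]
    - [[-0.45,-0.06,0],[-0.002,0,-0.006],0]
    - [[-0.25,-0.06,0],[0,0,-0.004],0]
    - [[-0.1,-0.03,0],[0,0,0],0]

```text
clock: 26.05
tcp_pos: [0.535, -0.3471, 0.1454]
eef_rot: [-0.005, 0.691, 0.723, -0.001]
wrist_force: [-1.2, 0.7, -1.8]
width: 0.0595
```

```bash
python3 plan.py .542 -.3397 .06 93.1 1 0;python3 - <<'E'
from fit import *
st=sensors.get_state(); t=np.array(st['tcp_pos']);A=rot(st['eef_rot'])
for n in('scene','top'):
    p=vision.grab_frame(n); z=t[2]+.0035
    for q,g,zz in (('cover',(t[0],t[1],1.62),z),('carton',(.542,-.34,1.62),0)):
        m=masks(q,[p])[0]
        if m is None: print(n,q,'none');continue
        v,c=fit(q,[p],[m],g,zz); print(n,q,v,c,m.sum(),((v[:2]-t[:2])@A[:2,:2]*1e3).round(1))
E
```

```text
[[0.109, 0.134, 1.423], [-0.005, -0.004, -0.005], 0.0]
w [-0.48 -0.38 -0.46] clock 26.05 pos [ 0.535  -0.3471  0.1454] F [-1.2  0.7 -1.8]
scene cover [ 0.53413285 -0.3479143   1.61522799] 0.3481418490409851 1056.0 [-0.8 -0.9]
scene carton [ 0.54179309 -0.34150107  1.62002254] 0.019261419773101807 5810.0 [5.3 7. ]
top cover [ 0.53899182 -0.31463138  1.79314607] 0.7248924970626831 488.0 [32.3  5.4]
top carton [ 0.55385739 -0.30640882  2.02963269] 0.5598963499069214 1967.0 [39.8 20.7]
```

>>> servo_tool:
  deltas:
    - [[0.07,0.08,0.1],[-0.003,-0.002,-0.003],0]
    - [[0.04,0.05,0.3],[-0.002,-0.002,-0.002],0]
    - [[0,0,0.4],[0,0,0],0]
    - [[0,0,0.4],[0,0,0],0]
    - [[0,0,0.2],[0,0,0],0]

```text
clock: 26.98
tcp_pos: [0.5463, -0.3352, 0.06]
eef_rot: [0.002, 0.685, 0.728, 0.001]
wrist_force: [0.1, -0.7, -0.9]
width: 0.0594
```

```bash
python3 plan.py .542 -.3397 .02 93.1 1 0; python3 chk.py .542 -.3397 93.1
```

```text
[[-0.07, -0.079, 0.667], [0.002, 0.001, 0.004], 0.0]
w [0.21 0.13 0.36] clock 26.98 pos [ 0.5463 -0.3352  0.06  ] F [ 0.1 -0.7 -0.9]
clk 26.98 along 4.3 lat(tool y) 4.5 z 60.0 mm yaw 93.46 tilt [-0.13  0.2 ] F [ 0.1 -0.7 -0.9] Fu -0.7 w 0.0594
```

>>> servo_tool:
  deltas:
    - [[-0.06,-0.07,0.0],[0.002,0.001,0.004],0]
    - [[0,0,0],[0,0,0],0]
    - [[0,0,0.2],[0,0,0],0]
    - [[0,0,0.25],[0,0,0],0]
    - [[0,0,0.2],[0,0,0],0]

```text
clock: 27.6
tcp_pos: [0.5432, -0.3395, 0.0207]
eef_rot: [0.002, 0.688, 0.726, 0.0]
wrist_force: [0.3, 0.3, -1.1]
width: 0.0591
```

```bash
python3 chk.py .542 -.3397 93.1
```

```text
clk 27.6 along 0.2 lat(tool y) 1.2 z 20.7 mm yaw 93.10 tilt [-0.15  0.16] F [ 0.3  0.3 -1.1] Fu 0.3 w 0.0591
```

>>> servo_tool:
  deltas:
    - [[0,-0.01,0.12],[0,0.001,0],0]
    - [[0,0,0.08],[0,0,0],0]
    - [[0,0,0.04],[0,0,0],0]
    - [[0,0,0],[0,0,0],0]

```text
clock: 28.1
tcp_pos: [0.5422, -0.3392, 0.004]
eef_rot: [0.0, 0.688, 0.726, 0.001]
wrist_force: [-0.3, 0.2, -1.5]
width: 0.0597
```

>>> servo_tool:
  deltas:
    - [[0,0,0.02],[0,0,0],0]
    - [[0,0,0.015],[0,0,0],0]

```text
clock: 28.35
tcp_pos: [0.5425, -0.3394, 0.0024]
eef_rot: [0.001, 0.688, 0.726, 0.001]
wrist_force: [-0.2, -0.2, -2.1]
width: 0.0598
```

>>> servo_tool:
  deltas:
    - [[0,0,0.015],[0,0,0],0]
    - [[0,0,0.01],[0,0,0],0]

```text
clock: 28.6
tcp_pos: [0.5426, -0.3395, 0.0012]
eef_rot: [0.001, 0.688, 0.726, 0.001]
wrist_force: [-1.8, 1.8, 3.3]
width: 0.0595
```

>>> servo_tool:
  deltas:
    - [[0,0,0.01],[0,0,0],0]
    - [[0,0,0],[0,0,0],0]

```text
clock: 28.85
tcp_pos: [0.5427, -0.3396, 0.0013]
eef_rot: [0.001, 0.688, 0.726, 0.001]
wrist_force: [0.4, -0.6, -1.3]
width: 0.0599
```

>>> servo_tool:
  deltas:
    - [[0,0,0.015],[0,0,0],0]
    - [[0,0,0.015],[0,0,0],0]

```text
clock: 29.1
tcp_pos: [0.5429, -0.3397, 0.0012]
eef_rot: [0.002, 0.688, 0.726, 0.001]
wrist_force: [-5.1, 2.9, 12.1]
width: 0.0598
```

Firm contact with the carton floor (12 N), plate down. Release and rise.

>>> servo_tool:
  deltas:
    - [[0,0,-0.005],[0,0,0],0.85]
    - [[0,0,0],[0,0,0],0.9]
    - [[0,0,0],[0,0,0],0.95]
    - [[0,0,-0.05],[0,0,0],0.95]

```text
clock: 29.6
tcp_pos: [0.543, -0.3398, 0.0043]
eef_rot: [0.002, 0.688, 0.726, 0.001]
wrist_force: [-0.4, -0.6, 0.9]
width: 0.0811
```

>>> servo_tool:
  deltas:
    - [[0,0,-0.2],[0,0,0],0.95]
    - [[0,0,-0.5],[0,0,0],0.95]
    - [[0,0,-0.8],[0,0,0],0.95]
    - [[0,0,-0.9],[0,0,0],0.95]
    - [[0,0,-0.9],[0,0,0],0.95]

```text
clock: 30.22
tcp_pos: [0.5411, -0.3387, 0.2076]
eef_rot: [-0.001, 0.688, 0.726, 0.0]
wrist_force: [-0.1, -0.7, 0.7]
width: 0.0812
```

>>> servo_tool:
  deltas:
    - [[-0.8,-0.6,0],[0,0,0],0.95]
    - [[-0.8,-0.6,0],[0,0,0],0.95]
    - [[-0.6,-0.8,0],[0,0,0],0.95]
    - [[-0.6,-0.8,0],[0,0,0],0.95]

```text
clock: 30.72
tcp_pos: [0.3824, -0.5187, 0.2176]
eef_rot: [0.006, 0.685, 0.728, 0.001]
wrist_force: [-0.4, -0.5, -0.3]
width: 0.0811
```

```bash
python3 chk.py
python3 - <<'E'
from fit import *
ps=[vision.grab_frame(n) for n in('top','scene')]
for p in ps:
    for q,g,z in(('cover',(.5425,-.3395,1.62),.005),('carton',(.542,-.34,1.62),0),('lifter',(.576,-.077,1.4),0)):
        m=masks(q,[p])[0]
        if m is None: print(q,'none');continue
        v,c=fit(q,[p],[m],g,z); print(q,v.round(4),round(c,3),m.sum())
    for q in('float_bowl','bearing','grease_jar','brake_pad','sprocket','piston'):
        d=finder.pinpoint(p,q)[:1]; print(q,[np.round(k['xy'],1) for k in d])
ims=[]
for p,h in zip(ps,(1,1)):
    c=proj(p,[.54,-.3,.0])[0].astype(int); ims.append(cv2.resize(p['frame'][max(0,c[1]-75):c[1]+75,max(0,c[0]-100):c[0]+100],(400,300),interpolation=cv2.INTER_CUBIC))
cv2.imwrite('pics/end.png',np.hstack(ims)[:,:,::-1])
E
```

```text
clk 30.73 along -727.0 lat(tool y) -140.0 z 217.6 mm yaw 93.52 tilt [-0.45  0.5 ] F [-0.4 -0.5 -0.3] Fu -0.4 w 0.0811
cover [ 0.5432 -0.3379  1.6466] 0.082 1173.0
carton [ 0.5412 -0.338   1.6241] 0.294 3232.0
lifter [ 0.5755 -0.0754  1.4066] 0.117 974.0
float_bowl [array([268.3, 122.1])]
bearing [array([266.6, 270. ])]
grease_jar [array([341.6, 136. ])]
brake_pad [array([346.6, 260.8])]
sprocket [array([408.8, 281.7])]
piston [array([466.9, 262.2])]
cover [ 0.5423 -0.3404  1.6209] 0.073 1333.0
carton [ 0.5429 -0.3423  1.6242] 0.249 4471.0
lifter [ 0.5766 -0.0805  1.4075] 0.142 822.0
float_bowl [array([424.6, 237.3])]
bearing [array([312.3, 176.1])]
grease_jar [array([358.8, 268.9])]
brake_pad [array([268.4, 206.1])]
sprocket [array([208.5, 230.4])]
piston [array([169. , 263.3])]
```

```bash
python3 -c "
from h import *
print(finish_job())"
```

```text
the job is handed in; nothing more can be done
None
```

The plate is lying flat in the carton, the lifter is laid flat on the bench, and the job was handed in at about 33 s on the clock.

- **Channel:** I pinched the lifter's handle 16 mm ahead of the marked point, because the grip force is fixed at about 60 N, below the 80 N you advised. The blade pushed the plate along the floor at 4–6 N until the stop held it. It then slipped under to full depth. The crossbar met the plate's end with a brief peak of about 30 N.
- **Stand:** I laid the plate across both strips and drew the lifter out. The plate sat about 4–5 mm off centre sideways but flat on both strips. I centred the gripper on the stand so that closing it would push the plate back to the middle.
- **Carton:** I gripped the plate by its long edges and lowered it until the floor was felt (12 N), then let go.

**Last checks:**
- Both cameras put the plate within about 2 mm of the carton's centre, lengthwise, at floor height. It was never turned over.
- Both cameras show the lifter lying flat where I released it.
- Most bystanders read within 1–3 pixels of where they started. The piston read about 4 pixels off in both cameras, and the sprocket about 3 in the top one. The gripper was parked near them and partly in view, and it never came below about 0.2 m there, so I take this as occlusion, but I did not confirm it.
- The final picture could not be viewed because the limit of 12 was used up, so the last check is from numbers only.
- While holding the plate the gripper read 59–60 mm instead of 62. The lift test and a picture showed the plate was held.

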